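# Pull the probe from the chocolate melter and hold its self-closing lid open

## Task

Pull the probe thermometer straight up out of its spring-catch port on the chocolate melter and stand it, stem down, inside the measuring jug, leaving the jug upright. Then raise the melter's self-closing lid by its handle and finish holding it open with the gripper at 60 degrees from shut, so that chocolate can be poured in: the program ends while the gripper still holds the lid there, and nothing is let go. Keep the lid shut until the probe is out, and leave everything else where it stands.

Things in the scene. Friction and masses are not known exactly. Their poses are not given: they have to be found in the camera images.
- melter: Fixed steel chocolate melter, box 250 mm deep, 290 wide, deck 130 mm high, control knob on its front face towards the robot. Frame: x from front to back, y to its left, z up; origin on the table in its mid-plane, below the lid's front edge. Front face at x = -60 mm, back at +190. The front deck (x -60 to 0) is fixed; the lid, 232 mm wide, lies behind it.
- port (a point): Centre of the probe port's mouth, 138 mm above the table, at the melter's x = +16, y = -85 mm. A black block 34 x 34 mm in a notch of the lid's front edge, top 8 mm above the deck, vertical hole 19.5 mm wide. A sprung plunger sits in a groove of the probe's collar: pulling straight up takes about 8 to 13 N for the first 5 mm, then the probe is free; the stem is out after 112 mm.
- hinge (a point): Middle of the lid's hinge axis, 150 mm behind the lid's front edge, 133 mm above the table; the axis runs along the melter's y.
- lid (a joint): Opening angle of the lid, rad: 0 = shut (flat), 1.047 = 60 degrees, stop at 1.66. Self-closing: a spring (0.2 N m when shut, 0.6 N m at 60 degrees) and its weight (0.45 kg) always press it shut, 3 to 4 N at the handle; it never stays open by itself.
- handle (a point): Middle of the lid's round handle bar: 12 mm thick, level along the melter's y, 70 mm free length, 38 mm above the deck and 35 mm before the lid's edge, space all round. With the lid shut it is 185 mm in front of and 35 mm above the hinge axis; it moves on a 188 mm circle: at 60 degrees 62 mm in front of and 178 mm above the axis. The bar may turn between the fingers.
- probe: Probe thermometer, 144 mm long, 80 g: white round head 48 mm across, grey grooved collar 18 mm across, steel stem 6 mm across. Origin at the stem's tip, z towards the head; the head starts at z = 112 mm (shoulder on the port's mouth), full width from 118 to 140 mm. At the start it stands upright in the port and its head overlaps the lid, blocking it.
- probe_head (a point): Middle of the probe's head, on its axis, 129 mm above the stem's tip, 15 mm below its flat top; the place to grip it. The head's full-width side ends 11 mm below this point.
- jug: Translucent measuring jug, loose, 0.45 kg, on the baking mat (1.6 mm thick) right of the melter in one of two places (a steel canister stands in the other): 135 mm high, 120 mm wide, hollow, open at the top, floor 6 mm thick. Origin at its underside, z up; its handle points along its -y, roughly towards the robot.
- jug_mouth (a point): Centre of the jug's open mouth, 135 mm above the jug's underside; the free opening is about 90 mm across.
- ribbon: ribbon roll lying flat, 66 mm across, 25 mm high; a bystander, to be left alone; origin at the centre of its underside
- cutter: round steel pastry cutter ring, 64 mm across, 33 mm high; a bystander, to be left alone; origin at the centre of its underside
- cutter2: smaller round steel pastry cutter ring, 46 mm across, 33 mm high; a bystander, to be left alone; origin at the centre of its underside
- sprinkles: open sprinkle jar, 47 mm across, 56 mm high; a bystander, to be left alone; origin at the centre of its underside

How it is judged:
By the outcome, as a careful person would: the job done as asked, in the order asked, and still so for the second after the job is handed in, while the arm keeps its last pose, push and grip.
It also fails if it takes over 58 s, if anything falls off the work surface, if the arm or the gripper's body presses on something with over 40 N, if the wrist force passes 120 N, or if a joint passes its speed limit or range.

## Robot

A 6-joint arm with a two-finger parallel gripper is mounted at the origin on a cart in front of the work surface, level with it; the furniture and walls round the work are solid. World frame = base frame: x ahead of the robot, y to its left, z up, the work surface at z = 0. Lengths are in mm, angles in rad, forces in N, time in s.
With the tool pointing down it reaches from about 400 to 925 mm from the base axis. Payload 12.5 kg.
Tool frame: the origin (TCP) lies midway between the tips of the shut fingers; the grasp point (between the pads) lies 19 mm behind it; z points along the fingers, y is the line along which they close (so a half turn about z gives the same grasp; the last joint's range is limited). The gripper opens to 95 mm and grips with 3 to 60 N. Pads are 20 mm wide; open, the fingers measure 119 mm over their backs; the gripper's body (75 mm by 180 mm) begins 59 mm behind the grasp point.
Start: joints at [1.135, 0.491, 1.559, -0, 1.092, -0.106], TCP at [202.392, 591.341, 214.661] pointing down, gripper open.
Joint ranges: [-3.1, 3.1], [-0.84, 2.19], [0.05, 2.79], [-1.13, 4.28], [0.06, 2.93], [-2.69, 2.69]. Speed limits (rad/s): [2.22, 2.22, 2.79, 3.14, 3.14, 3.14].

## Interface

Orientations are given as [roll, pitch, yaw] about the fixed x, y, z axes, in that order (R = Rz(yaw) Ry(pitch) Rx(roll)).
In Python, from cell import * gives the robot as it stands.
- The arm moves only by the tool servo_tool, never from a script. Its argument "moves" is one flat list of numbers, 5 for each row, row after row: the shift along the world's x, y, z as a fraction of full scale, then the turn about the world's z as a fraction of full scale, then the opening, from 0 (shut) to 1 (fully open). A call has 1 to 12 rows; each row is the pose to reach, as a shift and turn from the pose commanded when the call began, turning the shorter way round; what a row does not reach only later rows make up. Full scale, the value 1, is 400 mm for a shift and 180 degrees for a turn. A row lasts 1/12 s, in which the tool goes at most 41.7 mm and 7.16 degrees, less where a joint would pass 70% of its speed; a pose out of reach is approached as far as the arm can. A call with a number of a shift or a turn outside -1 to 1 is refused whole. A call with a gripper value outside its range is refused whole. The fingers move at their own pace and stop on an object; the grip force is fixed at half the most. Time passes only in rows, so rows that repeat a pose let the fingers close. It gives the time, the measured TCP pose, the force, the opening and the grip force at its end, in the units of the state.
- state(): the state, without advancing time (a new reading comes with each control period).
- read_camera(name): name is "side" or "top" or "wrist"; returns (picture, depth): 400x640x3 uint8, blue, green, red; 400x640 float32, mm along the optical axis (not along the pixel's ray), 0 where there is no reading.
- get_calibration(name): a dict with "K" (3x3 intrinsics, pixels), "R" (3x3) and "t" (3): a world point X has camera coordinates R X + t. Camera axes: x right, y down, z forward; pixel columns grow to the right and rows downward; lengths in mm; the calibration is good to about 2 mm. A picture is of the moment at which its call begins: read the wrist's pose just before it. get_calibration takes no time and is no camera call; for the wrist camera it gives the pose at the moment of the call.
- job_done(): hands the job in; it is judged then, once.
The state is a dict: "t": time; "joints": joint angles; "qvel": joint speeds; "tau": joint torques, N m; "eef_pos": TCP position; "tcp_rot": TCP orientation; "ft_force": force on the tool from outside, world axes, zero at the start; "moment": the same for the moment, N m; "opening": opening from 0.0 (shut) to 1.0 (fully open); "grip_force": force on a finger pad.
Only numpy, scipy, OpenCV 4.12 (cv2) and the standard library are available. Lean on these libraries where they do the work, as an engineer would, in place of code of your own. Each camera call takes 0.05 s, during which the arm holds its last target. There are 200 camera calls.

## Working session

There is one attempt and no reset: what is moved stays moved. The work goes in short steps, Python scripts to look and compute and a tool call to move; the robot and the scene stay as the last step left them, time stands still between calls to the robot, and variables do not carry over. Pictures are saved under pics/ and viewed, at most 12 in all, crops included, and the job is handed in when it is done.

Besides the shell and the picture viewer there is one more tool, called as a command line: name --argument value ..., lists and objects as JSON in quotes. servo_tool: Moves the arm, as the interface text tells. Its arguments: {"type":"object","properties":{"moves":{"type":"array"}},"required":["moves"]}

```bash
mkdir -p pics
cat > h.py <<'E'
from cell import *
import numpy as np, cv2
def snap(n,f=None):
    c=get_calibration(n); p,d=read_camera(n)
    if f: cv2.imwrite('pics/'+f,p)
    np.savez('pics/%s.npz'%(f or n),p=p,d=d,K=c['K'],R=c['R'],t=c['t'])
    return p,d,c
def pts(d,c):
    v,u=np.mgrid[:400,:640]; K=np.array(c['K'])
    X=np.stack([(u-K[0,2])/K[0,0]*d,(v-K[1,2])/K[1,1]*d,d],-1)
    return (X-np.array(c['t']))@np.array(c['R'])
E
python3 - <<'E'
from h import *
a=snap('side','side1.png');b=snap('top','top1.png')
for c in (a[2],b[2]):print(c)
s=state();print(s['t'],s['eef_pos'],s['tcp_rot'],s['ft_force'],s['opening'])
E
```

```text
{'K': array([[381.15462838,   0.        , 322.1043472 ],
       [  0.        , 381.15462838, 191.62177432],
       [  0.        ,   0.        ,   1.        ]]), 'R': array([[ 0.8815016 , -0.47157265,  0.02396186],
       [-0.26399876, -0.53429123, -0.80301777],
       [ 0.39148383,  0.70153554, -0.59547317]]), 't': array([-445.00573024,  271.67322443,  875.43870998])}
{'K': array([[383.38635882,   0.        , 312.38822826],
       [  0.        , 383.38635882, 198.15193303],
       [  0.        ,   0.        ,   1.        ]]), 'R': array([[-2.50849139e-02, -9.99679566e-01, -3.39292437e-03],
       [-9.92335432e-01,  2.53111453e-02, -1.20953445e-01],
       [ 1.21000566e-01,  3.32812329e-04, -9.92652382e-01]]), 't': array([  74.36167292,  550.21372889, 1048.74415926])}
0.1 [202.28664012 591.12798917 214.14009274] [-3.14063504e+00 -1.04263790e-04  2.81181806e+00] [ 0.07179549  0.23046451 -0.27258513] 1.001597087321294
```

View pics/side1.png

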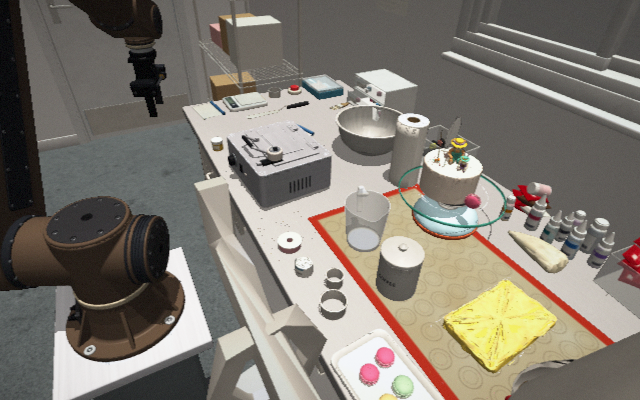

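View pics/top1.png

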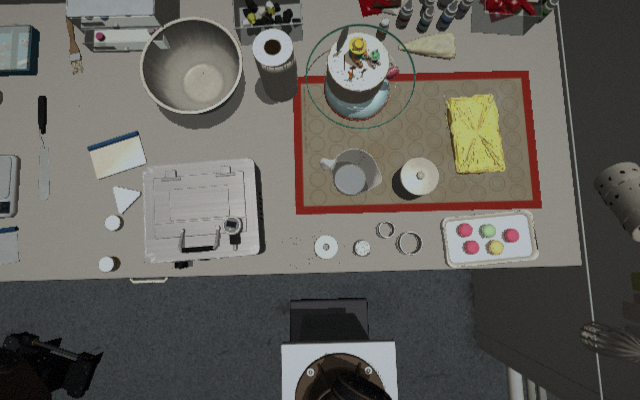

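The top view shows the melter at about (200,212), its bar handle at (199,243), the probe head at (233,226), the jug at (352,175) and the canister at (416,177). The bystanders are along row 245. In the side view the jug is at (367,220) and the probe head at (275,153).

Run:
```python
from h import *
for n,L in (('top',[(233,226),(233,222),(199,233),(181,243),(199,232),(217,243),(150,170),(250,165),(257,250),(147,255),(350,180),(375,160),(326,162),(352,151),(378,180),(342,194),(416,175),(326,247)]),('side',[(275,153),(262,147),(245,137),(275,156),(362,190),(348,200),(388,203),(362,240)])):
    z=np.load('pics/%s1.png.npz'%n);P=pts(z['d'],z)
    for u,v in L: print(n,u,v,P[v,u].round())
a=cv2.imread('pics/top1.png')[145:275,130:390];b=cv2.imread('pics/side1.png')[115:255,220:400]
cv2.imwrite('pics/c1.png',np.vstack([cv2.resize(a,(780,390),interpolation=2)]))
cv2.imwrite('pics/c2.png',cv2.resize(b,None,fx=4,fy=4,interpolation=2))
```

```text
top 233 226 [472. 256. 171.]
top 233 222 [481. 256. 171.]
top 199 233 [458. 349. 136.]
top 181 243 [434. 387. 158.]
top 199 232 [460. 348. 139.]
top 217 243 [431. 296. 164.]
top 150 170 [625. 480. 130.]
top 250 165 [631. 220. 129.]
top 257 250 [412. 204. 129.]
top 147 255 [406. 484. 126.]
top 350 180 [605. -50.  10.]
top 375 160 [ 664. -126.    2.]
top 326 162 [633.  23. 136.]
top 352 151 [663. -47. 125.]
top 378 180 [ 583. -110.  129.]
top 342 194 [566. -26.   3.]
top 416 175 [ 594. -209.  129.]
top 326 247 [414.  25.   0.]
side 275 153 [471. 242. 165.]
side 262 147 [466. 341. 135.]
side 245 137 [420. 361. 172.]
side 275 156 [469. 237. 158.]
side 362 190 [628.   5. 134.]
side 348 200 [579.  -3. 121.]
side 388 203 [663. -69. 129.]
side 362 240 [576. -89.  49.]
```

View pics/c1.png

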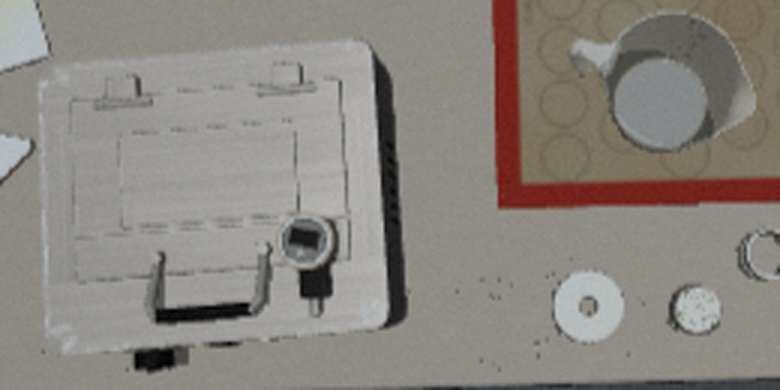

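View pics/c2.png

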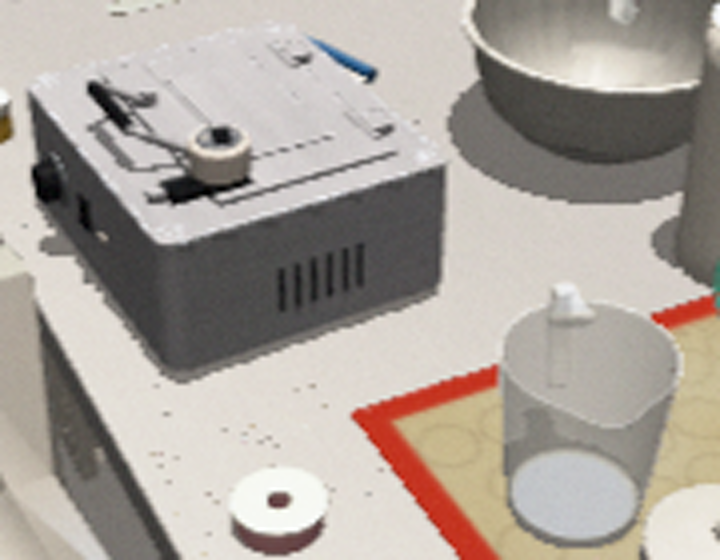

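Run:
```python
from h import *
def ray(n,uv,z):
    c=np.load('pics/%s1.png.npz'%n);d=np.linalg.inv(c['K'])@[uv[0],uv[1],1]@c['R'];o=-c['t']@c['R']
    return o+d*(z-o[2])/d[2]
for u,v in ((181.5,249.5),(214.5,247.5)): print('bar',ray('top',(u,v),168))
# rear/front edges of body
print('corners',[ray('top',p,130).round(1) for p in ((144.5,262.5),(258,254))])
for n,box in (('top',(455,490,215,290)),('side',(455,490,215,290))):
    c=np.load('pics/%s1.png.npz'%n);P=pts(c['d'],c)
    m=(abs(P[...,0]-475)<38)&(abs(P[...,1]-256)<38)&(P[...,2]>(167 if n=='top' else 145))&(P[...,2]<185)
    Q=P[m];print(n,'head',len(Q),Q.min(0),Q.max(0),Q.mean(0),np.median(Q[:,2]))
    if n=='top':
        k=[x for x in cv2.findContours(m.astype(np.uint8),0,1)[0]];k=max(k,key=len);(u,v),r=cv2.minEnclosingCircle(k);print(u,v,r,ray('top',(u,v),170))
    m=(abs(P[...,0]-610)<80)&(abs(P[...,1]+50)<85)&(P[...,2]>118)&(P[...,2]<150)
    Q=P[m];print('rim',len(Q),Q.min(0),Q.max(0),Q.mean(0));np.savetxt('pics/rim_%s.txt'%n,Q)
    print(Q[::max(1,len(Q)//25)].round().tolist())
    m=(abs(P[...,0]-432)<20)&(abs(P[...,1]-340)<60)&(P[...,2]>155)&(P[...,2]<185);Q=P[m];print('bar',len(Q),Q.min(0),Q.max(0),Q.mean(0))
```

```text
bar [417.84646983 381.84461353 168.        ]
bar [420.66068649 301.54919808 168.        ]
corners [array([387.5, 487.7, 130. ]), array([401.6, 201.3, 130. ])]
top head 268 [452.22353373 238.66232659 167.08855351] [496.55156029 283.67352979 174.60016324] [474.06068455 260.64229997 170.18483778] 170.105269284273
231.3483123779297 225.21348571777344 9.623257637023926 [473.69980901 260.13193794 170.        ]
rim 438 [ 547.26681938 -117.60491946  118.22101654] [665.66432487  33.13861998 140.14142502] [617.06704868 -48.69263073 130.29216481]
[[665.0, -38.0, 137.0], [664.0, -49.0, 130.0], [662.0, -44.0, 126.0], [661.0, -31.0, 124.0], [658.0, -73.0, 120.0], [651.0, -11.0, 133.0], [646.0, -6.0, 131.0], [642.0, 33.0, 131.0], [638.0, 23.0, 135.0], [636.0, 28.0, 134.0], [634.0, 31.0, 132.0], [631.0, 33.0, 131.0], [629.0, 28.0, 127.0], [626.0, 18.0, 128.0], [622.0, 2.0, 132.0], [618.0, 5.0, 129.0], [610.0, -107.0, 127.0], [602.0, -111.0, 129.0], [594.0, -108.0, 129.0], [587.0, -115.0, 135.0], [582.0, -117.0, 137.0], [577.0, -112.0, 135.0], [572.0, -106.0, 137.0], [569.0, -4.0, 121.0], [559.0, -79
[... 495 characters left out ...]
.0], [645.0, -4.0, 134.0], [649.0, -8.0, 132.0], [641.0, -1.0, 127.0], [616.0, 5.0, 128.0], [661.0, -21.0, 130.0], [634.0, -2.0, 123.0], [584.0, 1.0, 135.0], [641.0, -7.0, 121.0], [590.0, 5.0, 126.0], [665.0, -42.0, 133.0], [666.0, -54.0, 137.0], [581.0, 1.0, 122.0], [667.0, -58.0, 130.0], [556.0, -24.0, 135.0], [550.0, -39.0, 137.0], [551.0, -44.0, 128.0], [551.0, -45.0, 118.0], [628.0, -107.0, 133.0], [553.0, -70.0, 126.0], [559.0, -83.0, 131.0], [562.0, -88.0, 130.0], [567.0, -94.0, 129.0], [571.0, -109.0, 136.0], [583.0, -119.0, 135.0], [595.0, -112.0, 122.0]]
bar 88 [412.952673   291.99505901 155.64165754] [447.39589447 384.56921963 174.96425099] [423.65462749 331.02070581 167.41105527]
```

servo_tool --moves '[0.68,-0.83,0.2,-0.381,1,0.68,-0.83,0.2,-0.381,1,0.68,-0.83,0.2,-0.381,1,0.68,-0.83,0.2,-0.381,1,0.68,-0.83,0.2,-0.381,1,0.68,-0.83,0.2,-0.381,1,0.68,-0.83,0.2,-0.381,1,0.68,-0.83,0.2,-0.381,1,0.68,-0.83,0.2,-0.381,1,0.68,-0.83,0.2,-0.381,1,0.68,-0.83,0.2,-0.381,1,0.68,-0.83,0.2,-0.381,1]'

```text
t: 1.1
eef_pos: [476.8, 256.4, 295.1]
tcp_rot: [3.14, 0.0, 1.611]
ft_force: [-0.5, 0.5, 0.1]
opening: 1.001
grip_force: 0.0
```

Run:
```python
from h import *
s=state();print(s['t'],s['eef_pos'],s['tcp_rot'],s['joints'])
p,d,c=snap('wrist','w1.png');print(-c['t']@c['R'],c['R'][2])
```

```text
1.1 [476.80723952 256.44362133 295.089078  ] [3.14044277e+00 2.59308205e-04 1.61061367e+00] [ 3.71743919e-01  2.95226412e-01  1.65197524e+00 -6.66788051e-04
  1.19338845e+00  3.32171838e-01]
[474.94312921 323.86902451 464.90638961] [ 0.01022176 -0.2380249  -0.97120526]
```

View pics/w1.png

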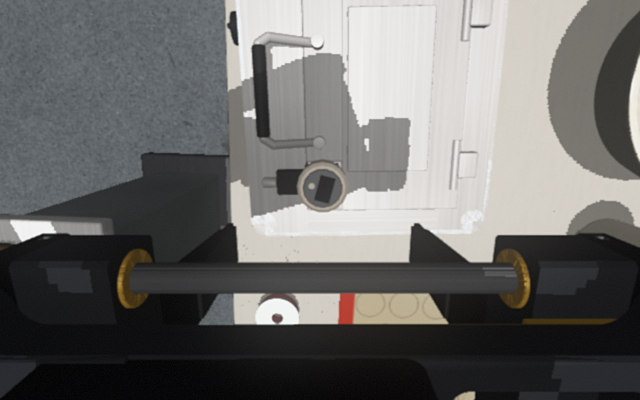

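The wrist view shows the probe head at (322,186), with its dark display. The bar grip runs from (260,45) to (263,137), and the clip block is at (288,182).

```bash
cat >> h.py <<'E'
def rayc(c,uv,z):
    d=np.linalg.inv(c['K'])@[uv[0],uv[1],1]@c['R'];o=-c['t']@c['R']
    return o+d*(z-o[2])/d[2]
E
python3 - <<'E'
from h import *
c=np.load('pics/w1.png.npz');P=pts(c['d'],c)
m=(np.hypot(P[...,0]-474,P[...,1]-258)<34)&(P[...,2]>164)&(P[...,2]<182)
k=max(cv2.findContours(m.astype(np.uint8),0,1)[0],key=len);(u,v),r=cv2.minEnclosingCircle(k)
print('head',(u,v),r,np.median(P[m][:,2]),rayc(c,(u,v),168.5),P[m].mean(0))
g=c['p'].astype(int).max(2);m=np.zeros_like(g,bool);m[46:134,250:275]=1;m&=g<60
vv,uu=np.nonzero(m);b=np.polyfit(vv,uu,1)
Q=[rayc(c,(np.polyval(b,v),v),168) for v in (48,134)];print(len(vv),Q,(Q[0]+Q[1])/2,'z',np.median(P[m][:,2]))
Q=[rayc(c,p,130) for p in ((229,33),(250,225))];print(Q)
for uv in ((492,30),(487,205)):print(rayc(c,uv,130))
# triangulate head & bar centre: wrist vs top/side
def tri(obs):
    A=[];B=[]
    for c,uv in obs:
        d=np.linalg.inv(c['K'])@[*uv,1]@c['R'];d/=np.linalg.norm(d);M=np.eye(3)-np.outer(d,d);A.append(M);B.append(M@(-c['t']@c['R']))
    return np.linalg.solve(sum(A),sum(B))
t=np.load('pics/top1.png.npz');s=np.load('pics/side1.png.npz')
print('tri head',tri([(c,(322,186)),(t,(232,225.5))]),'bar',tri([(c,(261.5,91)),(t,(198,248.6))]))
E
```

```text
head (322.5435791015625, 186.72247314453125) 25.6016845703125 169.78023712923186 [477.02256392 263.13507606 168.5       ] [476.96488701 263.09048459 169.43155682]
1043 [array([418.80822957, 379.24340936, 168.        ]), array([422.34095165, 308.72446367, 168.        ])] [420.57459061 343.98393652 168.        ] z 172.3611709137302
[array([384.50514267, 398.25828414, 130.        ]), array([401.2730299 , 210.54940632, 130.        ])]
[629.62936197 410.22394565 130.        ]
[651.44551991 242.14700112 130.        ]
tri head [475.15770437 261.39020826 155.75810937] bar [418.892799   345.99611927 153.9227201 ]
```

servo_tool --moves '[0.004,0.007,-0.08,0.002,1,0.004,0.007,-0.16,0.002,1,0.004,0.007,-0.22,0.002,1,0.004,0.007,-0.28,0.002,1,0.004,0.007,-0.32,0.002,1,0.004,0.007,-0.35,0.002,1,0.004,0.007,-0.37,0.002,1,0.004,0.007,-0.384,0.002,1,0.004,0.007,-0.384,0.002,1,0.004,0.007,-0.384,0.002,1]'

```text
t: 1.98
eef_pos: [475.6, 262.7, 141.3]
tcp_rot: [-3.142, -0.0, 1.622]
ft_force: [-0.0, 0.1, -0.2]
opening: 1.005
grip_force: 0.0
```

Run:
```python
from h import *
p,d,c=snap('wrist','w2.png');P=pts(d,c);s=state();print(s['eef_pos'],s['ft_force'])
m=(np.hypot(P[...,0]-476,P[...,1]-262)<34)&(P[...,2]>164)&(P[...,2]<182)
k=max(cv2.findContours(m.astype(np.uint8),0,1)[0],key=len);(u,v),r=cv2.minEnclosingCircle(k)
print('head',(u,v),r,np.median(P[m][:,2]),rayc(c,(u,v),169),P[m].mean(0))
```

```text
[475.80603717 262.61945291 141.38758454] [-0.0648934   0.36799961 -0.07795797]
head (324.48486328125, 260.0) 49.525333404541016 169.27447193074408 [476.90288167 266.18323279 169.        ] [476.55951478 268.84940036 169.04551997]
```

View pics/w2.png

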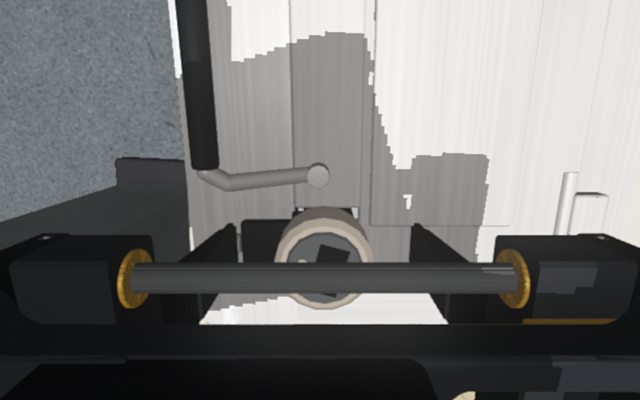

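The head sits between the fingers, centred at about column 324 with the fingers at 237 and 415, so I close the gripper.

servo_tool --moves '[0.002,0,0,0,0.5,0.002,0,0,0,0.4,0.002,0,0,0,0.3,0.002,0,0,0,0.3,0.002,0,0,0,0.3,0.002,0,0,0,0.3,0.002,0,0,0,0.3,0.002,0,0,0,0.3]'

```text
t: 2.7
eef_pos: [476.1, 262.0, 141.0]
tcp_rot: [-3.14, 0.0, 1.621]
ft_force: [-5.1, -0.8, 10.0]
opening: 0.501
grip_force: 30.3
```

servo_tool --moves '[0,0,0.01,0,0.3,0,0,0.02,0,0.3,0,0,0.035,0,0.3,0,0,0.05,0,0.3,0,0,0.07,0,0.3,0,0,0.09,0,0.3,0,0,0.11,0,0.3,0,0,0.11,0,0.3]'

```text
t: 3.37
eef_pos: [477.5, 262.4, 187.2]
tcp_rot: [3.138, -0.001, 1.621]
ft_force: [0.1, -0.1, 0.3]
opening: 0.495
grip_force: 30.0
```

Run:
```python
from h import *
s=state();print(s['t'],s['eef_pos'],s['ft_force'])
p,d,c=snap('top','t2.png');p2,d2,c2=snap('side','s2.png')
P=pts(d2,c2)
m=(abs(P[...,0]-474)<30)&(abs(P[...,1]-260)<60)&(P[...,2]>120)
print(P[m][:,2].max())
a=cv2.resize(p2[90:210,200:380],None,fx=4,fy=4);cv2.imwrite('pics/s2c.png',a)
```

```text
3.3667 [477.52099068 262.42196659 187.16488637] [ 0.0845093  -0.13524559  0.284259  ]
519.8483632733019
```

View pics/s2c.png

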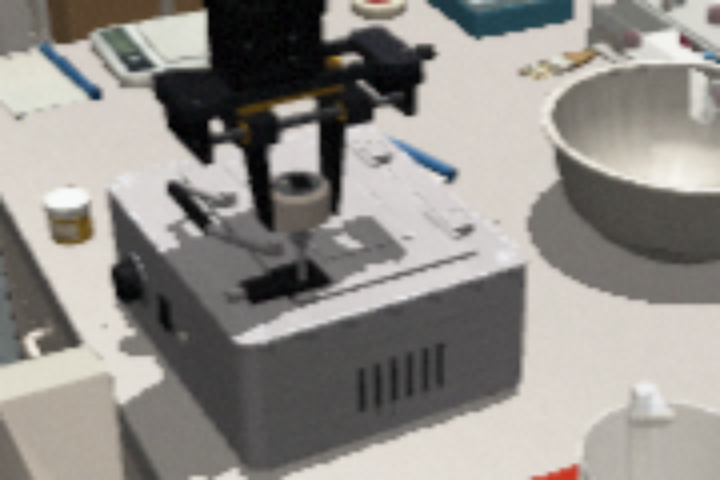

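The probe is gripped and lifted cleanly. The head is at crop (300,200), the stem is still in the port and the lid is shut. I lift it the rest of the way, then traverse.

servo_tool --moves '[0,0,0.04,0,0.3,0,0,0.1,0,0.3,0,0,0.17,0,0.3,0,0,0.23,0,0.3,0,0,0.28,0,0.3,0.02,-0.04,0.285,0,0.3,0.05,-0.11,0.285,0,0.3,0.08,-0.19,0.285,0,0.3,0.11,-0.27,0.285,0,0.3,0.14,-0.35,0.285,0,0.3,0.18,-0.43,0.285,0,0.3,0.21,-0.51,0.285,0,0.3]'

```text
t: 4.47
eef_pos: [561.4, 56.4, 298.6]
tcp_rot: [-3.141, -0.0, 1.621]
ft_force: [0.5, 0.0, -1.3]
opening: 0.498
grip_force: 30.0
```

servo_tool --moves '[0.03,-0.07,0,0,0.3,0.06,-0.13,0,0,0.3,0.08,-0.19,0,0,0.3,0.1,-0.24,0,0,0.3,0.116,-0.27,0,0,0.3,0.116,-0.276,0,0,0.3,0.116,-0.276,0,0,0.3,0.116,-0.276,0,0,0.3]'

```text
t: 5.13
eef_pos: [606.8, -51.4, 298.9]
tcp_rot: [-3.141, -0.0, 1.622]
ft_force: [-0.5, 0.5, -0.5]
opening: 0.501
grip_force: 30.0
```

Run:
```python
from h import *
s=state();print(s['t'],s['eef_pos'],s['tcp_rot'],s['ft_force'])
p,d,c=snap('wrist','w3.png');P=pts(d,c)
p2,d2,c2=snap('side','s3.png')
cv2.imwrite('pics/m3.png',np.hstack([p[:,100:500],cv2.resize(p2[100:300,280:480],(400,400))]))
P=pts(d,c)
m=(abs(P[...,0]-608)<75)&(abs(P[...,1]+52)<75)&(P[...,2]>128)&(P[...,2]<142)
Q=P[m];print(len(Q),Q.min(0),Q.max(0))
if len(Q)>10:
    k=(Q[:,1]<10);A=np.c_[Q[k,:2],np.ones(k.sum())];x=np.linalg.lstsq(A,(Q[k,:2]**2).sum(1),rcond=None)[0];print(x[:2]/2,np.sqrt(x[2]+(x[:2]**2).sum()/4))
P=pts(d2,c2)
m=(abs(P[...,0]-608)<75)&(abs(P[...,1]+52)<58)&(P[...,2]>132)&(P[...,2]<139)
Q=P[m];A=np.c_[Q[:,:2],np.ones(len(Q))];x=np.linalg.lstsq(A,(Q[:,:2]**2).sum(1),rcond=None)[0];print(len(Q),x[:2]/2,np.sqrt(x[2]+(x[:2]**2).sum()/4))
```

```text
5.1333 [606.81945857 -51.36269193 298.8550639 ] [-3.14111793e+00 -3.72602522e-04  1.62152842e+00] [-0.50248712  0.47322566 -0.53259295]
1362 [549.30718932 -97.99873249 128.01635478] [668.73241091  22.98605227 137.84322418]
[608.84977911 -48.77474679] 58.45321642382818
122 [607.40501402 -52.95178629] 59.46257425040336
```

View pics/m3.png

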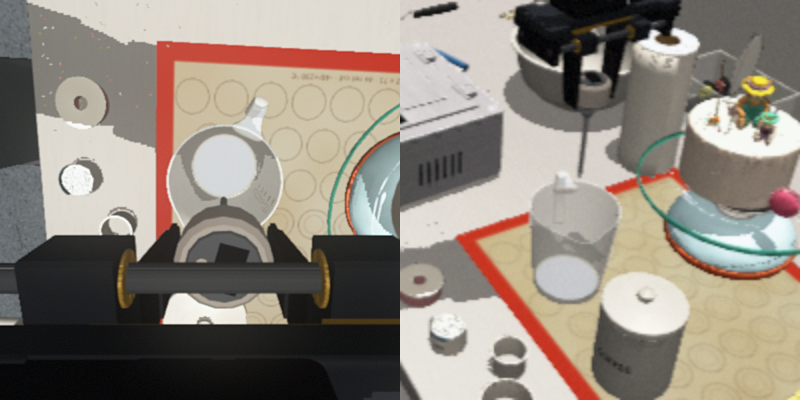

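The left half shows the head held between the fingers above the jug mouth, with the rim circle at (225,178). The right half shows the stem tip at (583,175), clear above the rim. I lower it now.

servo_tool --moves '[0.003,0,-0.05,0,0.3,0.003,0,-0.11,0,0.3,0.003,0,-0.17,0,0.3,0.003,0,-0.23,0,0.3,0.003,0,-0.29,0,0.3,0.003,0,-0.34,0,0.3,0.003,0,-0.38,0,0.3,0.003,0,-0.41,0,0.3,0.003,0,-0.425,0,0.3,0.003,0,-0.43,0,0.3,0.003,0,-0.43,0,0.3]'

```text
t: 6.15
eef_pos: [608.4, -51.8, 127.2]
tcp_rot: [3.142, -0.0, 1.622]
ft_force: [0.3, -0.7, -0.7]
opening: 0.495
grip_force: 30.0
```

servo_tool --moves '[0,0,-0.006,0,0.3,0,0,-0.006,0,0.54,0,0,-0.006,0,0.58,0,0,-0.006,0,0.62,0,0,-0.006,0,0.62,0,0,-0.006,0,0.62,0,0,0,0,0.62,0,0,0.02,0,0.62,0,0,0.05,0,0.62,0,0,0.09,0,0.62,0,0,0.14,0,0.62,0,0,0.18,0,0.62]'

```text
t: 7.15
eef_pos: [608.6, -52.3, 201.0]
tcp_rot: [3.141, 0.0, 1.621]
ft_force: [0.6, 0.2, -0.4]
opening: 0.621
grip_force: 0.0
```

Run:
```python
from h import *
p,d,c=snap('wrist','w4.png')
p2,d2,c2=snap('side','s4.png')
cv2.imwrite('pics/m4.png',np.hstack([p[:,100:500],cv2.resize(p2[100:300,280:480],(400,400))]))
```

```text
(no output)
```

View pics/m4.png

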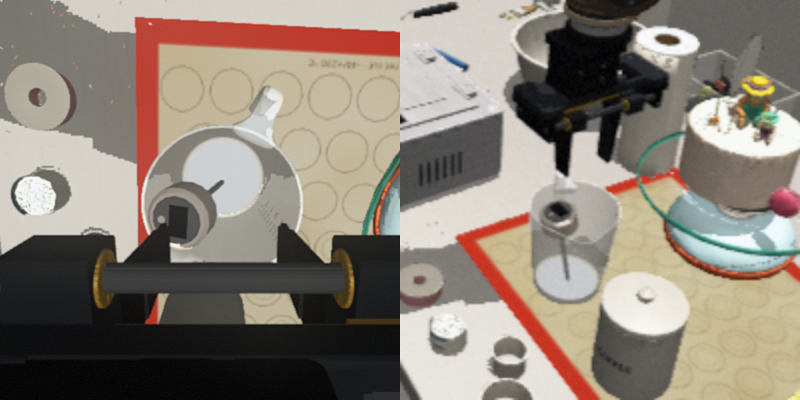

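The probe stands stem down in the upright jug and leans on the rim, with its head at (180,215) on the left and (560,217) on the right. Next I go above the handle.

servo_tool --moves '[0,0,0.07,0,0.62,0,0,0.15,0,0.8,0,0,0.22,0,1,-0.03,0.06,0.22,0,1,-0.07,0.14,0.22,0,1,-0.11,0.23,0.22,0,1,-0.15,0.32,0.22,0,1,-0.19,0.41,0.22,0,1,-0.23,0.5,0.22,0,1,-0.27,0.59,0.22,0,1,-0.31,0.68,0.22,0,1,-0.36,0.77,0.22,0,1]'

```text
t: 8.25
eef_pos: [463.5, 257.2, 286.5]
tcp_rot: [-3.141, 0.0, 1.621]
ft_force: [1.0, -0.3, 0.1]
opening: 0.998
grip_force: 0.0
```

servo_tool --moves '[-0.05,0.09,0,0,1,-0.09,0.16,0,0,1,-0.11,0.21,0,0,1,-0.11,0.22,0,0,1,-0.11,0.22,0,0,1,-0.11,0.22,0,0,1]'

```text
t: 8.75
eef_pos: [420.6, 343.2, 286.6]
tcp_rot: [-3.141, 0.001, 1.621]
ft_force: [-0.9, 0.3, 0.2]
opening: 1.0
grip_force: 0.0
```

Run:
```python
from h import *
s=state();print(s['t'],s['eef_pos'],s['tcp_rot'],s['ft_force'])
p,d,c=snap('wrist','w5.png');P=pts(d,c)
m=(p.max(2)<70)&(abs(P[...,0]-420)<14)&(abs(P[...,1]-343)<33)&(P[...,2]>158)&(P[...,2]<182)
vv,uu=np.nonzero(m);print(len(vv),vv.min(),vv.max(),P[m].mean(0),P[m].min(0),P[m].max(0),np.percentile(P[m][:,2],[10,50,90]))
b=np.polyfit(vv,uu,1)
for v in (vv.min(),vv.max()):print(rayc(c,(np.polyval(b,v),v),170))
```

```text
8.75 [420.58895335 343.23927568 286.59865545] [-3.14118004e+00  5.72919608e-04  1.62135915e+00] [-0.89816869  0.28051741  0.18087423]
839 160 232 [420.03690056 344.32286224 172.18830152] [413.58663779 310.20766139 167.26461562] [426.50000087 375.9955099  175.40533651] [170.70052677 172.36521566 173.54176956]
[418.19863703 375.63205205 170.        ]
[422.05734025 309.44658587 170.        ]
```

View pics/w5.png

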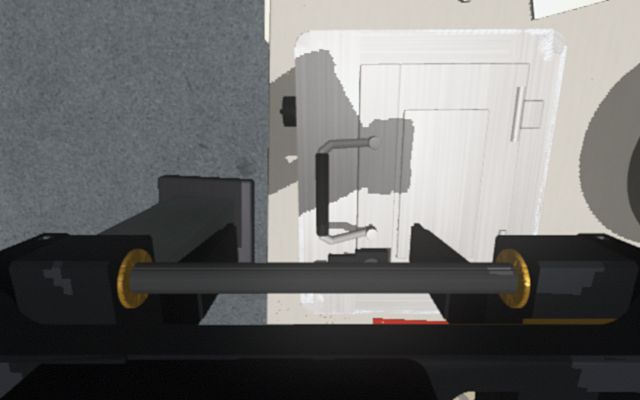

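The view shows the lid shut, and the bar grip runs from (321,155) to (323,235), centred in x between the fingers. I descend and close.

servo_tool --moves '[-0.001,0,-0.06,0,1,-0.001,0,-0.13,0,1,-0.001,0,-0.19,0,1,-0.001,0,-0.24,0,1,-0.001,0,-0.28,0,1,-0.001,0,-0.31,0,1,-0.001,0,-0.33,0,0.8,-0.001,0,-0.34,0,0.6,-0.001,0,-0.344,0,0.4,-0.001,0,-0.344,0,0.2,-0.001,0,-0.344,0,0.2,-0.001,0,-0.344,0,0.2]'

```text
t: 9.8
eef_pos: [420.3, 343.8, 150.1]
tcp_rot: [3.14, -0.001, 1.621]
ft_force: [0.5, -0.4, 0.5]
opening: 0.64
grip_force: 0.0
```

servo_tool --moves '[0,0,0,0,0.1,0,0,0,0,0,0,0,0,0,0,0,0,0,0,0,0,0,0,0,0]'

```text
t: 10.22
eef_pos: [420.0, 343.8, 149.5]
tcp_rot: [3.141, -0.0, 1.621]
ft_force: [-0.3, 0.1, 0.6]
opening: 0.287
grip_force: 0.0
```

servo_tool --moves '[0,0,0,0,0,0,0,0,0,0,0,0,0,0,0,0,0,0,0,0,0,0,0,0,0,0,0,0,0,0]'

```text
t: 10.72
eef_pos: [419.3, 343.7, 149.3]
tcp_rot: [-3.14, 0.0, 1.621]
ft_force: [-6.0, 0.6, 1.5]
opening: 0.115
grip_force: 30.0
```

Run:
```python
from h import *
s=state();print(s['t'],s['eef_pos'],s['ft_force'],s['opening']*95,s['grip_force'])
a0=np.arctan2(35,185);r=np.hypot(35,185);m=np.radians(2.9)
for a in range(5,61,5):
    b=a0+np.radians(a);f=185-r*np.cos(b);z=r*np.sin(b)-35
    print(a,(f*np.cos(m)/400).round(3),(f*np.sin(m)/400).round(3),(z/400).round(3),round(f),round(z))
```

```text
10.7167 [419.32017933 343.67390888 149.34871402] [-6.00580815  0.56620183  1.54471777] 10.883681946748474 29.99394714832306
5 0.009 0.0 0.04 4 16
10 0.022 0.001 0.079 9 32
15 0.038 0.002 0.117 15 47
20 0.058 0.003 0.153 23 61
25 0.08 0.004 0.187 32 75
30 0.106 0.005 0.22 42 88
35 0.134 0.007 0.249 54 100
40 0.164 0.008 0.277 66 111
45 0.197 0.01 0.301 79 121
50 0.232 0.012 0.323 93 129
55 0.269 0.014 0.342 108 137
60 0.307 0.016 0.357 123 143
```

servo_tool --moves '[0.001,0,0.02,0,0,0.007,0,0.04,0,0,0.013,0.001,0.06,0,0,0.02,0.001,0.079,0,0,0.028,0.001,0.098,0,0,0.036,0.002,0.117,0,0,0.046,0.002,0.135,0,0,0.056,0.003,0.153,0,0,0.067,0.003,0.17,0,0,0.078,0.004,0.187,0,0,0.091,0.005,0.204,0,0,0.104,0.005,0.22,0,0]'

```text
t: 11.72
eef_pos: [460.1, 345.8, 238.4]
tcp_rot: [-3.138, 0.0, 1.621]
ft_force: [-10.9, 1.4, 2.3]
opening: 0.122
grip_force: 30.0
```

Run:
```python
from h import *
p,d,c=snap('side','s6.png');s=state();print(s['eef_pos'],s['ft_force'],s['opening'],s['grip_force'])
cv2.imwrite('pics/s6c.png',cv2.resize(p[60:260,190:430],None,fx=3,fy=3)[:600])
```

```text
[461.19634337 345.90337769 239.74286675] [-12.15030278  -1.56511491   6.48424677] 0.11545085120912409 29.98742401599884
```

View pics/s6c.png

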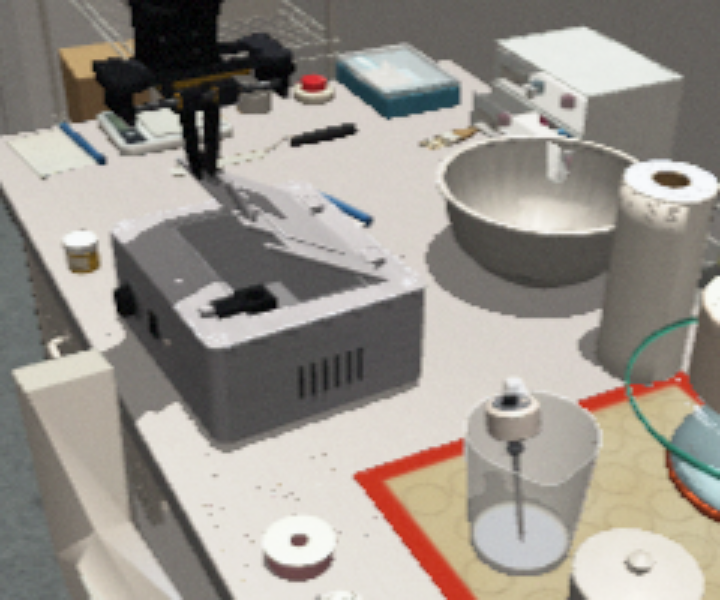

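The lid is about 30° open, held by the gripper at crop (205,165). The probe is in the jug at (513,415). I continue the arc with a small outward correction, because the force shows about 13 N radially outward.

servo_tool --moves '[0.012,0.001,0.018,0,0,0.026,0.002,0.032,0,0,0.041,0.003,0.046,0,0,0.056,0.003,0.06,0,0,0.072,0.004,0.072,0,0,0.089,0.005,0.084,0,0,0.106,0.006,0.095,0,0,0.124,0.007,0.106,0,0,0.142,0.008,0.116,0,0,0.161,0.009,0.125,0,0,0.18,0.01,0.133,0,0,0.199,0.011,0.14,0,0]'

```text
t: 12.77
eef_pos: [540.9, 350.1, 295.9]
tcp_rot: [3.141, -0.001, 1.621]
ft_force: [-5.6, -0.7, 3.0]
opening: 0.119
grip_force: 30.0
```

servo_tool --moves '[0,0,0,0,0,0,0,0,0,0,0,0,0,0,0,0,0,0,0,0]'

```text
t: 13.1
eef_pos: [540.9, 350.1, 295.9]
tcp_rot: [3.141, -0.001, 1.621]
ft_force: [-8.1, -1.5, 9.5]
opening: 0.119
grip_force: 30.0
```

Run:
```python
from h import *
s=state();e=s['eef_pos'];print(e,s['ft_force'],s['opening'],s['grip_force'])
# hinge from start: bar at (419.3,343.7,168)
h=np.array([419.3+184.8,133]);b=np.array([e[0],e[2]+19])
v=np.array([h[0]-b[0],b[1]-h[1]]);print(v,np.hypot(*v),np.degrees(np.arctan2(v[1],v[0])-np.arctan2(35,185)))
p,d,c=snap('side','s7.png');p2,d2,c2=snap('top','t7.png');p3,d3,c3=snap('wrist','w7.png')
# plane fit of lid from clouds in melter frame
m=np.radians(2.9);M=np.array([[np.cos(m),np.sin(m)],[-np.sin(m),np.cos(m)]])
for n,d,c in (('side',d,c),('top',d2,c2),('wrist',d3,c3)):
    P=pts(d,c);q=(P[...,:2]-[419.3,343.7])@M.T;P=np.dstack([q,P[...,2]])
    k=(d>0)&(P[...,0]>110)&(P[...,0]<182)&(abs(P[...,1])<112)&(P[...,2]>145)&(P[...,2]<250)&(abs(P[...,1])>25)
    Q=P[k]; 
    if len(Q)<50: print(n,len(Q));continue
    best=None;rng=np.random.default_rng(0)
    for _ in range(300):
        t=Q[rng.choice(len(Q),3,False)];nn=np.cross(t[1]-t[0],t[2]-t[0]);l=np.linalg.norm(nn)
        if l<1:continue
        i=abs((Q-t[0])@nn/l)<2.5
        if best is None or i.sum()>best.sum():best=i
    A=Q[best];nn=np.linalg.svd(A-A.mean(0),full_matrices=False)[2][2];nn*=np.sign(nn[2]);print(n,len(Q),best.sum(),nn,np.degrees(np.arccos(nn[2])),A.mean(0))
a=cv2.resize(p[60:260,190:430],(600,500));b=cv2.resize(p2[140:280,140:240],(200,280))
cv2.imwrite('pics/s7c.png',np.hstack([a,np.vstack([b,np.zeros((220,200,3),np.uint8)])]))
```

```text
[540.94093404 350.14143849 295.85028055] [-8.07508619 -1.54961098  9.53832262] 0.11859730931051311 30.012710988521576
[ 63.15906596 181.85028055] 192.50608340835115 60.13407010293331
side 254 251 [0.86504861 0.00469519 0.50166609] 59.88971099977632 [143.59074917  -8.04473112 199.92224499]
top 622 587 [ 0.86279077 -0.0161839   0.50530206] 59.648593924347544 [151.76923791 -64.24499703 195.9877241 ]
wrist 7576 7552 [0.85903464 0.0171877  0.51162884] 59.22761316133044 [147.38044319  67.13485838 206.32559084]
```

View pics/s7c.png

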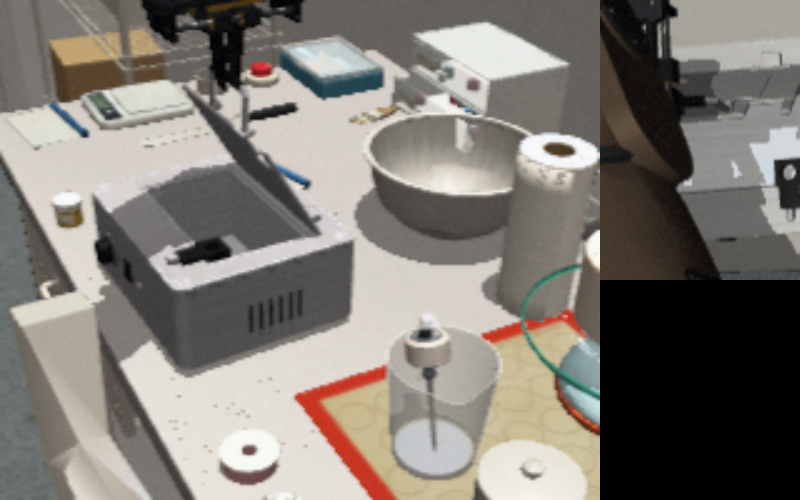

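The lid measures 59.2–60.1° across the three cameras and the arm's position, and the gripper holds it firmly. The probe is in the upright jug, with its head at (428,345).

```bash
python3 -c "
from cell import *
print(job_done())"
```

```text
the job is handed in; nothing more can be done
None
```

The job is handed in: the probe stands stem down in the upright jug, leaning on the rim, and the gripper still holds the lid open at about 60° (59.2–60.1° measured), after about 13 s of the 58 s allowed.

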